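# Shut down the flame gases at the bench valves

## Task

The flame spectrometer is finished for the day, so shut off its gases at the two valves on the bench, pushing the levers with a fingertip and not pinching them. First close the fuel: push the red lever clockwise (seen from above) through its quarter turn until it stands square across its tube against the stop. Only then push the green oxidant selector from air (blue mark) round to off, in line with the white mark, never letting it run across towards nitrous oxide (yellow mark), and leave the loose lamp, bottle, beaker and wrench where they are.

Things in the scene. Friction and masses are not known exactly. Their poses are not given: they have to be found in the camera images.
- fuel_station: Fuel valve, fixed: grey plate 72 x 210 x 6 mm with a brass ball valve in a 10 mm steel tube along the station's y axis (55 mm up, dropping into the bench at y = +88 and -88 mm), red band on its +y side; pressure gauge (42 mm wide, top at 119 mm) at y = -66 mm. Origin: on the bench under the lever's axis; z up.
- fuel_lever (a joint): Red lever's turn about the upright stem: 0 = shut (square across the tube, points along station +x, at a stop), 1.571 = open (along the tube, station +y). Grows counter-clockwise from above. Starts above 1.3. Friction 0.4 N m (5 N at the sleeve); stays where left. Sleeve 22 mm wide, 35 to 112 mm from the axis, 92 to 108 mm above the bench; under it only the valve and tube (top at 60 mm).
- fuel_stem (a point): Point on the axis of the red fuel lever, 100 mm above the bench (the sleeve's middle height).
- fuel_rib_shut (a point): Side rib of the red sleeve that a finger presses to shut the valve: 70 mm long, 10 mm high, turns with the lever. Origin: middle of its outer face, 74 mm out from the axis, 11 mm left of the lever's centre line, 100 mm above the bench. Its x axis points outward along the lever, y straight out of the sleeve: the finger stands on the +y side and pushes towards -y.
- fuel_rib_open (a point): The other side rib of the red sleeve, pressed only to open the valve; same size and axes. Origin: middle of its outer face, 74 mm out, 11 mm right of the centre line; its outside is towards -y.
- oxidant_station: Selector valve, fixed: grey plate 175 x 210 x 6 mm (x = -60 to +115 mm), tubes to -y (air, blue band), +y (nitrous, yellow band) and +x (outlet); gauge (42 mm wide, top at 119 mm) at x = +74 mm. Fixed dark grey dial 116 mm across, top 79 mm above the bench, marked blue at station -y (air), white at -x (off), yellow at +y (nitrous). Origin: on the bench under the pointer's axis; z up.
- selector (a joint): Green pointer's turn: 1.571 = air (points to station -y, blue mark, a stop), 0 = off (station -x, white mark), -1.571 = nitrous (station +y, yellow mark). Grows counter-clockwise from above. Starts above 1.3. No click at off; friction 0.27 N m (5 N at the ribs), stays where left. Pointer 20 mm wide, tip 79 mm and tail 24 mm from the axis, 92 to 108 mm above the bench (nut to 114 mm).
- selector_stem (a point): Point on the axis of the green selector pointer, 100 mm above the bench (the pointer's middle height).
- selector_rib_a (a point): Side rib of the green pointer that a finger presses to turn it from air to off (clockwise): 44 mm long, 10 mm high, turns with it. Origin: middle of its outer face, 44 mm out from the axis, 10 mm left of the centre line, 100 mm above the bench. Its x axis points outward along the pointer, y straight out of it: the finger stands on the +y side and pushes towards -y.
- selector_rib_b (a point): The other side rib of the pointer, pressed to turn it counter-clockwise; same size and axes. Origin: middle of its outer face, 44 mm out, 10 mm right of the centre line; its outside is towards -y.
- lamp: Loose bystander: spare hollow-cathode lamp, glass on a black base, 37 mm diameter, 122 mm tall, standing on the bench near the fuel lever. Origin: centre of its underside.
- bottle: Loose bystander: amber bottle with white cap, 50 mm diameter, 95 mm tall, near the selector. Origin: centre of its underside.
- beaker: Loose bystander: empty clear plastic beaker, 60 mm diameter, 70 mm tall, near the fuel valve. Origin: centre of its underside.
- wrench: Loose bystander: steel wrench 150 mm long lying flat on the bench near the selector. Origin: underside, near its middle; x axis along it.

How it is judged:
On the way, in this order (a step that is already met when the one before it is completed fails the run):
1. the fuel lever is shut while the selector is still on air (value of joint fuel_lever below 0.1 rad and value of joint selector above 1.1 rad), for 0.2 s.
2. the selector is at off, with the fuel still shut (value of joint fuel_lever below 0.1 rad and value of joint selector between -0.14 and 0.14 rad), for 0.2 s.
At the end, for the whole second after the job is handed in: The fuel lever is within 0.10 rad (6 degrees) of its shut stop, the selector within 0.14 rad (8 degrees) of off, both at rest, and each loose thing within 15 mm of where it began (all of step 2 and velocity of joint fuel_lever between -0.05 and 0.05 rad/s and velocity of joint selector between -0.05 and 0.05 rad/s and distance of each of lamp, bottle, beaker, wrench from where it was at the start of the episode below 0.015 m); the robot touches nothing.
It fails at once if the selector leaves air (below 1.1 rad) while the fuel is not yet shut (above 0.12 rad) (value of joint selector below 1.1 rad and value of joint fuel_lever above 0.12 rad).
It fails at once if the selector runs past off towards nitrous oxide (beyond -0.35 rad) (value of joint selector below -0.35 rad).
It fails at once if the red lever is pinched: the fingers press on both its side ribs at once (over 1.5 N each) (contact force between the fingers and fuel_lever_c4 above 1.5 N and contact force between the fingers and fuel_lever_c5 above 1.5 N).
It fails at once if the selector is pinched: the fingers press on both its side ribs at once (over 1.5 N each) (contact force between the fingers and selector_c4 above 1.5 N and contact force between the fingers and selector_c5 above 1.5 N).
It fails at once if a loose thing (lamp, bottle, beaker or wrench) is lifted or shifted by more than 15 mm, or a standing one is tipped by more than 0.3 rad (distance of any of lamp, bottle, beaker, wrench from where it was at the start of the episode above 0.015 m or angle between any of lamp, bottle, beaker's own z axis and vertical above 0.3 rad).
It also fails if it takes over 51 s, if anything falls off the work surface, if the arm or the gripper's body presses on something with over 40 N, if the wrist force passes 120 N, or if a joint passes its speed limit or range.

## Robot

A 6-joint arm with a two-finger parallel gripper is mounted at the origin on the work surface. World frame = base frame: x ahead of the robot, y to its left, z up, the work surface at z = 0. Lengths are in m, angles in rad, forces in N, time in s.
With the tool pointing down it reaches from about 0.375 to 0.9 m from the base axis. Payload 3.1 kg.
Tool frame: the origin (TCP) lies between the finger pads; the fingertips stand 8 mm ahead of it and the grasp point (between the pads) lies 11 mm behind it; z points along the fingers, y is the line along which they close (so a half turn about z gives the same grasp; the last joint's range is limited). The gripper opens to 87 mm and grips with 3 to 60 N. Pads are 19 mm wide; open, the fingers measure 117 mm over their backs; the gripper's body (75 mm by 190 mm) begins 51 mm behind the grasp point.
Start: joints at [0.996, 0.527, 1.433, -0, 1.181, -0.178], TCP at [0.242, 0.576, 0.191] pointing down, gripper open.
Joint ranges: [-3.08, 3.08], [-0.75, 2.2], [0.22, 2.44], [-1.43, 4.57], [0, 2.65], [-2.85, 2.85]. Speed limits (rad/s): [2.79, 2.79, 3.14, 3.14, 3.14, 3.14].

## Interface

Orientations are given as a unit quaternion [x, y, z, w].
In Python, from rig import robot gives the robot as it stands.
- The arm moves only by the tool move_arm, never from a script. Its argument "motion" is text: rows parted by semicolons, each of 5 numbers parted by spaces: the opening, from -1 (shut) to 1 (fully open), then the shift along the tool's x, y, z normalised to -1 to 1, where 1 is 0.2 m, then the turn about the tool's z normalised to -1 to 1, where 1 is pi rad. A call has 1 to 12 rows; each row is the pose to reach, as a shift and turn from the pose commanded when the call began, along the tool's axes at that moment, turning the shorter way round; what a row does not reach only later rows make up. A row lasts 1/12 s, in which the tool goes at most 41.7 mm and 7.16 degrees, less where a joint would pass 70% of its speed; a pose out of reach is approached as far as the arm can. A call with a number of a shift or a turn outside -1 to 1 is refused whole. A call with a gripper value outside its range is refused whole. The fingers move at their own pace and stop on an object; "newtons" is the grip in N (left out, the last holds). Time passes only in rows, so rows that repeat a pose let the fingers close. It gives the time, the measured TCP pose, the force, the opening and the grip force at its end, in the units of the state.
- robot.get_obs(): the state, without advancing time (a new reading comes with each control period).
- robot.camera(name): name is "scene" or "top" or "wrist"; returns (picture, depth): 480x640x3 uint8, red, green, blue; 480x640 float32, m along the optical axis (not along the pixel's ray), 0 where there is no reading.
- robot.camera_model(name): a dict with "mtx" (3x3 intrinsics, pixels), "position" and "attitude" of the camera in the world. Camera axes: x right, y down, z forward; pixel columns grow to the right and rows downward; lengths in m; the calibration is good to about 2 mm. A picture is of the moment at which its call begins: read the wrist's pose just before it. camera_model takes no time and is no camera call; for the wrist camera it gives the pose at the moment of the call.
- robot.hand_in(): hands the job in; it is judged then, once.
The state is a dict: "time": time; "q": joint angles; "joint_velocities": joint speeds; "joint_torque": joint torques, N m; "position": TCP position; "tool_rot": TCP orientation; "ft_force": force on the tool from outside, world axes, zero at the start; "moment": the same for the moment, N m; "grip_width": finger opening in m; "grip_force": force on a finger pad.
Only numpy, scipy, OpenCV 4.12 (cv2) and the standard library are available. Lean on these libraries where they do the work, as an engineer would, in place of code of your own. Each camera call takes 0.05 s, during which the arm holds its last target. There are 200 camera calls.

## Working session

There is one attempt and no reset: what is moved stays moved. The work goes in short steps, Python scripts to look and compute and a tool call to move; the robot and the scene stay as the last step left them, time stands still between calls to the robot, and variables do not carry over. Pictures are saved under pics/ and viewed, at most 10 in all, crops included, and the job is handed in when it is done.

Besides the shell and the picture viewer there is one more tool, called after ">>>" in YAML: its name, and indented under it one key for each argument. move_arm: Moves the arm, as the interface text tells. Its arguments: {"type":"object","properties":{"motion":{"type":"string"},"newtons":{"type":"number"}},"required":["motion"]}

```bash
mkdir -p pics; cat > h.py <<'E'
import numpy as np, cv2
from scipy.spatial.transform import Rotation as R
from rig import robot
def model(n):
    m=robot.camera_model(n); K=np.array(m["mtx"]); a=np.array(m["attitude"]); p=np.array(m["position"])
    Rm=R.from_quat(a).as_matrix() if a.size==4 else a
    return K,Rm,p
def cloud(d,K,Rm,p):
    v,u=np.mgrid[:480,:640]
    c=np.stack([(u-K[0,2])/K[0,0]*d,(v-K[1,2])/K[1,1]*d,d],-1)
    return c@Rm.T+p
E
python3 - <<'E'
from h import *
print(robot.get_obs())
for n in("scene","top"):
    print(robot.camera_model(n))
    im,d=robot.camera(n); np.savez(f"{n}.npz",im=im,d=d)
    cv2.imwrite(f"pics/{n}0.png",im[:,:,::-1])
E
```

```text
{'time': 0.0, 'q': array([ 9.95477130e-01,  5.28477365e-01,  1.43388185e+00,  3.69484902e-06,
        1.18139889e+00, -1.78460913e-01]), 'joint_velocities': array([-0.00074728,  0.0006528 , -0.00199886, -0.00120104, -0.00090589,
       -0.00011902]), 'joint_torque': array([-2.39667343e-04, -4.40041029e+01, -1.76591760e+01,  6.32470055e-02,
        5.82703308e-02, -1.74577690e-04]), 'position': array([0.2410882 , 0.57577125, 0.18967134]), 'tool_rot': array([ 1.97130115e-01,  9.80376737e-01, -1.00610598e-03, -4.00065237e-04]), 'ft_force': array([ 1.25312775, -0.75761001, -0.73268947]), 'moment': array([ 0.0126233 , -0.00517467, -0.00030793]), 'grip_force': 0.0, 'grip_width': 0.08685050411701323}
{'mtx': array([[594.75698849,   0.        , 316.7518292 ],
       [  0.        , 594.75698849, 243.90667367],
       [  0.        ,   0.        ,   1.        ]]), 'position': array([1.07005197, 0.36418101, 1.21189095]), 'attitude': array([ 0.48452365,  0.83302977, -0.23149368, -0.13307485])}
{'mtx': array([[443.02457033,   0.        , 322.63249614],
       [  0.        , 443.02457033, 251.66779879],
       [  0.        ,   0.        ,   1.        ]]), 'position': array([0.38330938, 0.02523108, 0.86914909]), 'attitude': array([-0.69611848,  0.71480875, -0.0429774 ,  0.0511904 ])}
```

View pics/scene0.png

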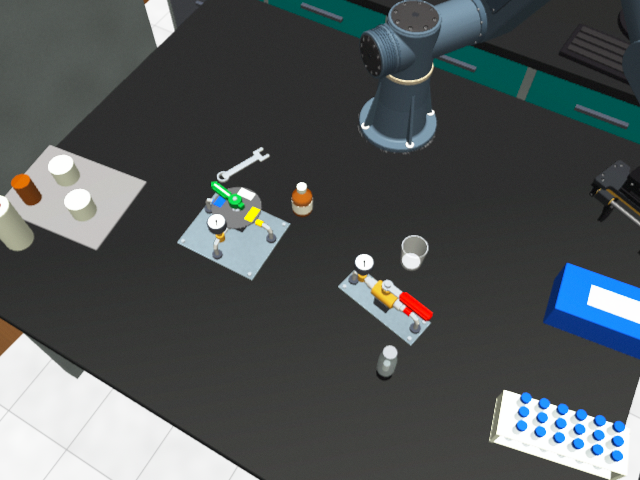

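View pics/top0.png

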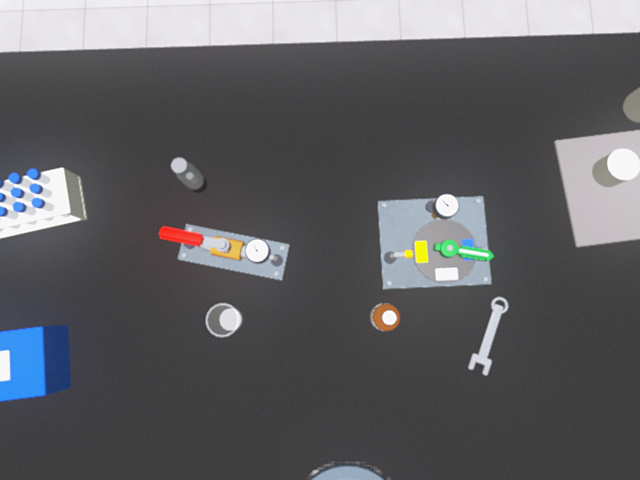

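The views show the fuel lever (red, top view ~(180,237), pivot ~(222,244)) with the lamp at (185,172) and the beaker at (225,320). The selector pivot is at ~(447,248) with its pointer to the right. The bottle is at (385,317) and the wrench at (488,335).

```bash
cat > meas.py <<'E'
from h import *
def plane(uv,z,K,Rm,p):
    r=np.c_[(uv[:,0]-K[0,2])/K[0,0],(uv[:,1]-K[1,2])/K[1,1],np.ones(len(uv))]@Rm.T
    return p+r*((z-p[2])/r[:,2])[:,None]
def run(n,im,d):
    K,Rm,p=model(n); P=cloud(d,K,Rm,p); hsv=cv2.cvtColor(im,cv2.COLOR_RGB2HSV); H,S,V=[hsv[...,i].astype(int) for i in range(3)]
    W=(d>0)&(P[...,0]>.2)&(P[...,0]<.85)&(abs(P[...,1])<.5)
    def line(nm,m):
        q=P[m]; c=np.median(q[:,:2],0); u,s,vt=np.linalg.svd(q[:,:2]-q[:,:2].mean(0),full_matrices=False); t=(q[:,:2]-c)@vt[0]
        a,b=c+vt[0]*np.percentile(t,1),c+vt[0]*np.percentile(t,99)
        print(n,nm,m.sum(),"mid",c.round(4),"dir",np.degrees(np.arctan2(*vt[0][::-1])).round(1),a.round(3),b.round(3),"z",np.percentile(q[:,2],[5,50,95]).round(3))
    Z=P[...,2]
    line("red",W&((H<6)|(H>174))&(S>180)&(V>80)&(Z>.085))
    line("green",W&(H>50)&(H<80)&(S>150)&(V>60)&(Z>.085))
    line("white/yellow-dial",W&(H>25)&(H<33)&(S>180)&(Z>.07)&(Z<.09))
    line("blue-dial",W&(H>100)&(H<120)&(S>150)&(Z>.07)&(Z<.09))
    # plates
    m=(W&(Z>.0)&(Z<.014)&(V>75)&(S<100)).astype(np.uint8)
    m=cv2.morphologyEx(m,cv2.MORPH_OPEN,np.ones((3,3)))
    for c in cv2.findContours(m,cv2.RETR_EXTERNAL,cv2.CHAIN_APPROX_NONE)[0]:
        if len(c)<60: continue
        q=plane(c[:,0].astype(float),.006,K,Rm,p)
        print(n,"plate",[np.round(x,4) for x in cv2.minAreaRect((q[:,:2]*1000).astype(np.float32))])
    # things standing off the bench
    m=(W&(Z>.03)).astype(np.uint8)
    k,l,st,_=cv2.connectedComponentsWithStats(m)
    for i in range(1,k):
        if st[i,4]<60: continue
        q=P[l==i]; print(n,"blob",st[i],q.min(0).round(3),q.max(0).round(3))
if __name__=="__main__":
    for n in("scene","top"):
        z=np.load(n+".npz"); run(n,z["im"],z["d"])
E
python3 meas.py
```

```text
scene red 395 mid [0.5244 0.2807] dir 76.8 [0.516 0.245] [0.533 0.316] z [0.102 0.107 0.111]
scene green 291 mid [ 0.4857 -0.1958] dir 78.0 [ 0.472 -0.26 ] [ 0.493 -0.164] z [0.099 0.109 0.115]
scene white/yellow-dial 126 mid [ 0.4862 -0.1437] dir 0.7 [ 0.467 -0.144] [ 0.505 -0.143] z [0.077 0.081 0.085]
scene blue-dial 81 mid [ 0.4934 -0.2283] dir 7.8 [ 0.479 -0.23 ] [ 0.505 -0.227] z [0.077 0.081 0.085]
scene plate [array([505.4002, 209.4409]), array([212.0413,  75.1266]), np.float64(77.0962)]
scene plate [array([ 513.2553, -185.5101]), array([177.9864, 213.2626]), np.float64(1.0726)]
scene plate [array([ 606.7679, -478.8568]), array([222.1057,  62.5607]), np.float64(4.2665)]
scene plate [array([ 329.7328, -279.162 ]), array([ 43.433 , 145.0659]), np.float64(69.2369)]
scene blob [622  40  18  64 752] [0.2   0.415 0.523] [0.239 0.471 0.607]
scene blob [589 167  24  33 386] [0.2   0.476 0.293] [0.252 0.5   0.34 ]
scene blob [ 205  181   68   72 2268] [ 0.427 -0.278  0.03 ] [ 0.589 -0.093  0.126]
scene blob [291 182  22  30 457] [ 0.347 -0.103  0.031] [ 0.397 -0.055  0.101]
scene blob
[... 1013 characters left out ...]
), array([29.7762, 71.6323]), np.float64(89.4077)]
top plate [array([ 510.2576, -182.9913]), array([186.1868, 211.5038]), np.float64(1.2165)]
top plate [array([ 551.5289, -257.1031]), array([105.2969,  70.576 ]), np.float64(1.2747)]
top plate [array([ 607.2246, -471.968 ]), array([225.8671,  62.9627]), np.float64(1.3225)]
top blob [171 157  33  32 629] [0.625 0.263 0.03 ] [0.662 0.298 0.127]
top blob [ 389  194  105   89 4129] [ 0.429 -0.27   0.031] [ 0.588 -0.092  0.124]
top blob [ 159  226  119   38 1876] [0.469 0.12  0.031] [0.539 0.32  0.123]
top blob [206 303  35  34 484] [0.344 0.187 0.03 ] [0.403 0.245 0.075]
top blob [371 303  29  28 632] [ 0.346 -0.102  0.03 ] [ 0.395 -0.053  0.099]
```

```bash
cat > plan.py <<'E'
from h import *
# poses: (x,y,z,angle of tool y in deg), nominal commanded pose of tool pointing down
def rows(start,targets,grip=-1):
    x0,y0,z0,a0=start; a=np.radians(a0)
    Y=np.array([np.cos(a),np.sin(a)]); X=np.array([-Y[1],Y[0]])  # tool x = Y cross z(down)
    out=[]
    for x,y,z,b in targets:
        d=np.array([x-x0,y-y0]); t=-((b-a0+180)%360-180)/180
        out.append(f"{grip} {d@X/.2:.3f} {d@Y/.2:.3f} {(z0-z)/.2:.3f} {t:.3f}")
    print("; ".join(out)); 
def u(a): a=np.radians(a); return np.array([np.cos(a),np.sin(a)])
FS=np.array([.505,.2085]); SS=np.array([.485,-.1855])
def fuel(a,gap,z=.096,r=.078): return (*(FS+r*u(a)+(.0205+gap)*u(a+90)),z,a)
def sel(a,gap,z=.096,r=.046,yoff=0): return (*(SS+r*u(a)+(.0195+gap)*u(a+90)),z,a+yoff)
E
python3 - <<'E'
from plan import *
t=R.from_quat(robot.get_obs()["tool_rot"]).as_matrix(); print(t.round(3))
s=(.242,.576,.191,np.degrees(np.arctan2(t[1,1],t[0,1]))); print(s)
f=fuel(76.5,.018); print(f)
mid=(.36,.43,.191,76.5); rows(s,[mid]); rows(mid,[(*f[:2],.191,76.5),f])
print(fuel(76.5,.004),fuel(-13,0)); rows(f,[fuel(76.5-k,.003) for k in (0,0,4,8,12,16,20,24,28,32,36,40)])
rows(fuel(36.5,.003),[fuel(36.5-k,.003) for k in range(4,45,4)])
E
```

```text
[[-0.922  0.386 -0.001]
 [ 0.386  0.922 -0.002]
 [ 0.    -0.002 -1.   ]]
(0.242, 0.576, 0.191, np.float64(67.26769317398976))
(np.float64(0.4857724964454501), np.float64(0.2933325002994711), 0.096, 76.5)
-1 -0.826 -0.445 0.000 -0.051
-1 -0.771 -0.518 0.000 -0.000; -1 -0.771 -0.518 0.475 -0.000
(np.float64(0.4993856753310176), np.float64(0.29006426520548845), 0.096, 76.5) (np.float64(0.5856123616672976), np.float64(0.21092840408927585), 0.096, -13)
-1 -0.075 0.000 0.000 -0.000; -1 -0.075 0.000 0.000 -0.000; -1 -0.102 0.007 0.000 0.022; -1 -0.130 0.013 0.000 0.044; -1 -0.159 0.016 0.000 0.067; -1 -0.187 0.017 0.000 0.089; -1 -0.215 0.017 0.000 0.111; -1 -0.244 0.014 0.000 0.133; -1 -0.272 0.010 0.000 0.156; -1 -0.300 0.003 0.000 0.178; -1 -0.327 -0.005 0.000 0.200; -1 -0.353 -0.016 0.000 0.222
-1 -0.027 0.007 0.000 0.022; -1 -0.055 0.013 0.000 0.044; -1 -0.084 0.016 0.000 0.067; -1 -0.112 0.017 0.000 0.089; -1 -0.140 0.017 0.000 0.111; -1 -0.169 0.014 0.000 0.133; -1 -0.197 0.010 0.000 0.156; -1 -0.225 0.003 0.000 0.178; -1 -0.252 -0.005 0.000 0.200; -1 -0.278 -0.016 0.000 0.222; -1 -0.304 -0.028 0.000 0.244
```

>>> move_arm:
  motion: "-1 -0.2 -0.11 0 0; -1 -0.4 -0.22 0 -0.025; -1 -0.6 -0.33 0 -0.051; -1 -0.75 -0.4 0 -0.051; -1 -0.826 -0.445 0 -0.051; -1 -0.826 -0.445 0 -0.051; -1 -0.826 -0.445 0 -0.051"
  newtons: 5

```text
time: 0.68
position: [0.36, 0.4296, 0.1904]
tool_rot: [0.12, 0.993, -0.0, -0.001]
ft_force: [0.2, -0.2, 0.7]
grip_width: 0.0483
grip_force: 0.0
```

>>> move_arm:
  motion: "-1 -0.15 -0.1 0 0; -1 -0.3 -0.2 0 0; -1 -0.45 -0.3 0 0; -1 -0.6 -0.4 0 0; -1 -0.72 -0.48 0 0; -1 -0.771 -0.518 0 0; -1 -0.771 -0.518 0 0; -1 -0.771 -0.518 0.12 0; -1 -0.771 -0.518 0.24 0; -1 -0.771 -0.518 0.24 0; -1 -0.771 -0.518 0.24 0"

```text
time: 1.6
position: [0.4825, 0.2949, 0.1417]
tool_rot: [0.117, 0.993, -0.001, -0.002]
ft_force: [0.5, -0.1, 0.8]
grip_width: 0.0006
grip_force: 0.0
```

>>> move_arm:
  motion: "-1 0 0 0.12 0; -1 0 0 0.235 0; -1 0 0 0.235 0; -1 0 0 0.235 0"

```text
time: 1.93
position: [0.4844, 0.2946, 0.0961]
tool_rot: [0.117, 0.993, -0.0, -0.0]
ft_force: [0.4, 0.1, -0.4]
grip_width: 0.0007
grip_force: 0.0
```

```bash
python3 - <<'E'
from plan import *
o=robot.get_obs(); print(o["position"],o["ft_force"])
im,d=robot.camera("scene"); im2,_=robot.camera("top")
cv2.imwrite("pics/a.png",np.hstack([cv2.resize(im[200:350,320:470,::-1],(400,400)),cv2.resize(im2[150:300,120:270,::-1],(400,400))]))
E
```

```text
[0.48440774 0.29456297 0.09612698] [ 0.36870352  0.14332572 -0.35141623]
```

View pics/a.png

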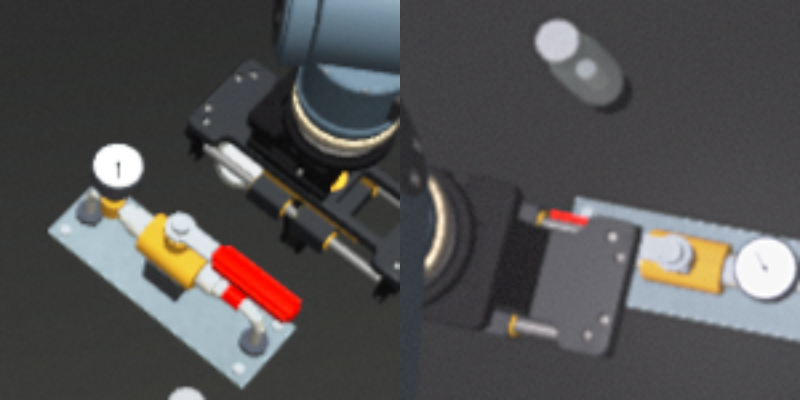

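The crops show the closed fingers (left crop ~(300,235)) down on the robot side of the red sleeve (~(255,285)), clear of it. The lamp and beaker are away from the path.

>>> move_arm:
  motion: "-1 -0.04 0 0 0; -1 -0.075 0 0 0; -1 -0.102 0.007 0 0.022; -1 -0.130 0.013 0 0.044; -1 -0.159 0.016 0 0.067; -1 -0.187 0.017 0 0.089; -1 -0.215 0.017 0 0.111; -1 -0.244 0.014 0 0.133; -1 -0.272 0.010 0 0.156; -1 -0.300 0.003 0 0.178; -1 -0.327 -0.005 0 0.2; -1 -0.353 -0.016 0 0.222"

```text
time: 3.03
position: [0.555, 0.2737, 0.0967]
tool_rot: [0.452, 0.892, 0.001, 0.001]
ft_force: [0.7, -0.2, -0.6]
grip_width: 0.0004
grip_force: 0.0
```

>>> move_arm:
  motion: "-1 -0.027 0.007 0 0.022; -1 -0.055 0.013 0 0.044; -1 -0.084 0.016 0 0.067; -1 -0.112 0.017 0 0.089; -1 -0.140 0.017 0 0.111; -1 -0.169 0.014 0 0.133; -1 -0.197 0.010 0 0.156; -1 -0.225 0.003 0 0.178; -1 -0.252 -0.005 0 0.2"

```text
time: 3.78
position: [0.5839, 0.2323, 0.0967]
tool_rot: [0.706, 0.709, 0.001, 0.001]
ft_force: [0.7, 0.9, 0.4]
grip_width: 0.0005
grip_force: 0.0
```

```bash
python3 - <<'E'
from plan import *
o=robot.get_obs(); print(o["position"],o["ft_force"],R.from_quat(o["tool_rot"]).as_matrix()[:2,1], fuel(.5,.003))
im,d=robot.camera("scene"); cv2.imwrite("pics/b.png",cv2.resize(im[200:400,310:510,::-1],(600,600)))
rows(fuel(.5,.003),[fuel(a,g) for a,g in((-4,.002),(-8,.001),(-11,.000),(-13,-.001),(-13,-.003),(-13,-.006))])
E
```

```text
[0.58394542 0.23230768 0.09668961] [0.68485647 0.85361517 0.44135497] [0.99998727 0.00441207] (np.float64(0.5827919564147936), np.float64(0.23267977496088116), 0.096, 0.5)
-1 -0.036 0.008 0.000 0.025; -1 -0.069 0.012 0.000 0.047; -1 -0.095 0.013 0.000 0.064; -1 -0.114 0.012 0.000 0.075; -1 -0.123 0.010 0.000 0.075; -1 -0.138 0.006 0.000 0.075
```

View pics/b.png

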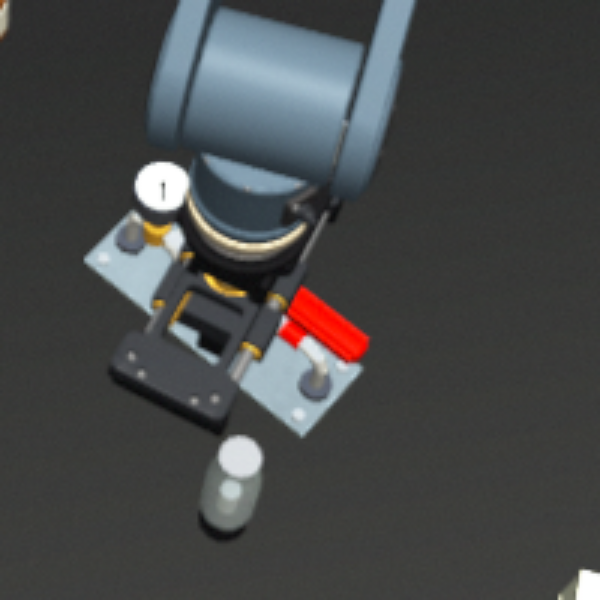

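```bash
python3 - <<'E'
from plan import *
import meas
tcp=np.array(robot.get_obs()["position"])
def proj(P,K,Rm,p): c=(P-p)@Rm; return (K@(c/c[2]))[:2].round(0)
for n in("scene","top","wrist"):
    K,Rm,p=model(n); print(n,"tcp px",proj(tcp,K,Rm,p),"tip",proj(tcp-[0,0,.008],K,Rm,p),p.round(3),Rm[:,2].round(2))
K,Rm,p=model("wrist"); im,d=robot.camera("wrist")
P=cloud(d,K,Rm,p); hsv=cv2.cvtColor(im,cv2.COLOR_RGB2HSV)
m=((hsv[...,0]<6)|(hsv[...,0]>174))&(hsv[...,1]>180)&(hsv[...,2]>80)&(P[...,2]>.085)
if m.sum()>20:
    q=P[m]; print(m.sum(),np.median(q,0),cv2.minAreaRect((q[:,:2]*1000).astype(np.float32)))
cv2.imwrite("pics/c.png",im[:,:,::-1])
E
```

```text
scene tcp px [380. 321.] tip [379. 322.] [1.07  0.364 1.212] [-0.45 -0.26 -0.86]
top tcp px [211. 201.] tip [212. 202.] [0.383 0.025 0.869] [ 0.13  0.01 -0.99]
wrist tcp px [316. 282.] tip [315. 277.] [0.583 0.315 0.29 ] [ 0.   -0.3  -0.95]
6749 [0.52294731 0.28330028 0.10596091] ((530.7482299804688, 292.714599609375), (102.07267761230469, 50.914241790771484), 49.234310150146484)
```

View pics/c.png

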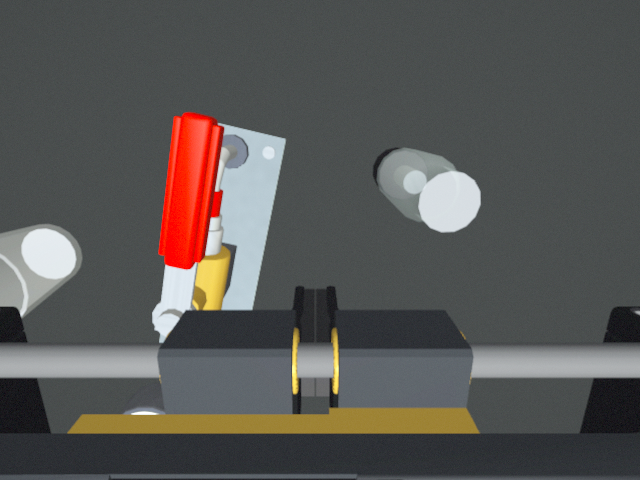

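```bash
python3 - <<'E'
from plan import *
o=robot.get_obs(); print(o["time"],o["position"],o["ft_force"],o["q"])
K,Rm,p=model("wrist"); im,d=robot.camera("wrist"); P=cloud(d,K,Rm,p)
for v in range(280,345,6): print(v,[(x,P[v,x].round(3).tolist()) for x in(299,316,333)])
r=P[120:260,165:215].reshape(-1,3); print(np.percentile(r[:,2],[5,50,95]))
E
```

```text
3.8833 [0.58403665 0.23188421 0.09659537] [-0.06970459 -0.72131562 -0.64642959] [ 2.00521404e-01  6.43983913e-01  1.50821630e+00 -3.22198146e-04
  9.86971802e-01  1.93722871e-01]
280 [(299, [0.571, 0.192, -0.001]), (316, [0.585, 0.192, -0.001]), (333, [0.599, 0.192, -0.001])]
286 [(299, [0.576, 0.244, 0.129]), (316, [0.585, 0.187, -0.001]), (333, [0.592, 0.244, 0.129])]
292 [(299, [0.576, 0.244, 0.135]), (316, [0.584, 0.242, 0.132]), (333, [0.591, 0.244, 0.136])]
298 [(299, [0.577, 0.243, 0.14]), (316, [0.584, 0.242, 0.138]), (333, [0.591, 0.244, 0.142])]
304 [(299, [0.577, 0.243, 0.146]), (316, [0.584, 0.242, 0.144]), (333, [0.591, 0.244, 0.147])]
310 [(299, [0.577, 0.244, 0.152]), (316, [0.584, 0.242, 0.15]), (333, [0.591, 0.244, 0.153])]
316 [(299, [0.577, 0.244, 0.157]), (316, [0.584, 0.242, 0.153]), (333, [0.591, 0.244, 0.157])]
322 [(299, [0.577, 0.243, 0.161]), (316, [0.584, 0.238, 0.152]), (333, [0.59, 0.243, 0.161])]
328 [(299, [0.578, 0.244, 0.166]), (316, [0.584, 0.242, 0.163]), (333, [0.587, 0.269, 0.21])]
334 [(299, [0.578, 0.243, 0.17]), (316, [0.584, 0.242, 0.167]), (333, [0.587, 0.269, 0.212])]
340 [(299, [0.578, 0.244, 0.175]), (316, [0.584, 0.242, 0.172]), (333, [0.587, 0.268, 0.214])]
[-0.00011089  0.10588472  0.10760965]
```

The wrist view shows the fingertips at ~(316,290) with bench beyond them. The lever (~(192,190)) has not moved. Depth puts the real tips at z≈0.128, not the 0.089 the data implies, so they passed over the lever. Next I measure the gripper's lower parts before going deeper.

```bash
python3 - <<'E'
from plan import *
o=robot.get_obs()
K,Rm,p=model("wrist"); im,d=robot.camera("wrist"); P=cloud(d,K,Rm,p)
for x in (10,100,180,240,280,380,450,560,625): print(x,[(v,P[v,x].round(3).tolist()) for v in(315,325,345,360,385,405,425,445)])
# lowest gripper points from all views: cloud relative to tcp, within 130mm
tcp=o["position"]
for n in("scene","top"):
    K,Rm,p=model(n); im,d=robot.camera(n); P=cloud(d,K,Rm,p); z=P[...,2]
    hsv=cv2.cvtColor(im,cv2.COLOR_RGB2HSV)
    for lo in np.arange(.09,.24,.01):
        m=(d>0)&(abs(P[...,0]-tcp[0])<.13)&(abs(P[...,1]-tcp[1])<.08)&(z>lo)&(z<lo+.01)&(hsv[...,2]<90)
        if m.sum()>3: print(n,round(lo,2),m.sum(),P[m].min(0).round(3),P[m].max(0).round(3))
E
```

```text
10 [(315, [0.504, 0.268, 0.201]), (325, [0.503, 0.265, 0.201]), (345, [0.511, 0.265, 0.211]), (360, [0.513, 0.263, 0.214]), (385, [0.504, 0.251, 0.207]), (405, [0.504, 0.245, 0.208]), (425, [0.503, 0.24, 0.209]), (445, [0.525, 0.257, 0.233])]
100 [(315, [0.402, 0.158, -0.001]), (325, [0.401, 0.15, 0.0]), (345, [0.533, 0.266, 0.212]), (360, [0.534, 0.264, 0.215]), (385, [0.391, 0.088, -0.001]), (405, [0.387, 0.066, -0.001]), (425, [0.538, 0.256, 0.226]), (445, [0.543, 0.258, 0.234])]
180 [(315, [0.51, 0.215, 0.104]), (325, [0.551, 0.27, 0.21]), (345, [0.554, 0.271, 0.219]), (360, [0.555, 0.268, 0.221]), (385, [0.554, 0.263, 0.222]), (405, [0.553, 0.257, 0.221]), (425, [0.555, 0.256, 0.226]), (445, [0.558, 0.259, 0.234])]
240 [(315, [0.564, 0.271, 0.206]), (325, [0.565, 0.27, 0.211]), (345, [0.567, 0.27, 0.218]), (360, [0.567, 0.269, 0.222]), (385, [0.567, 0.263, 0.222]), (405, [0.567, 0.257, 0.222]), (425, [0.567, 0.256, 0.226]), (445, [0.569, 0.258, 0.233])]
280 [(315, [0.574, 0.271, 0.206]), (325, [0.574, 0.27, 0.21]), (345, [0.575, 0.271, 0.219]), (360, [0.575, 0.269, 0.222]), (385
[... 1139 characters left out ...]
3 0.1  ]
scene 0.1 12 [0.5   0.153 0.1  ] [0.509 0.162 0.109]
scene 0.11 9 [0.501 0.153 0.11 ] [0.509 0.16  0.115]
scene 0.13 13 [0.59  0.223 0.132] [0.592 0.238 0.14 ]
scene 0.14 19 [0.59  0.222 0.141] [0.593 0.239 0.149]
scene 0.19 6 [0.501 0.198 0.194] [0.668 0.266 0.198]
scene 0.2 112 [0.497 0.197 0.2  ] [0.671 0.27  0.21 ]
scene 0.21 101 [0.497 0.196 0.21 ] [0.67 0.27 0.22]
scene 0.22 394 [0.502 0.196 0.22 ] [0.677 0.27  0.23 ]
scene 0.23 307 [0.496 0.196 0.23 ] [0.679 0.27  0.24 ]
top 0.2 54 [0.496 0.196 0.201] [0.669 0.215 0.21 ]
top 0.21 89 [0.495 0.195 0.21 ] [0.668 0.214 0.22 ]
top 0.22 121 [0.492 0.195 0.22 ] [0.676 0.211 0.23 ]
top 0.23 225 [0.487 0.195 0.23 ] [0.677 0.258 0.24 ]
```

The whole gripper sits ~39 mm higher than the reported TCP z (tips 0.128, body 0.197). So I aim for a reported z of about 0.059.

```bash
python3 - <<'E'
from plan import *
f=fuel(76.5,.018,z=.116); rows(fuel(.5,.003),[f])
rows(f,[fuel(76.5,.018,z=.059)])
E
```

```text
-1 0.307 -0.482 -0.100 -0.422
-1 0.000 0.000 0.285 -0.000
```

>>> move_arm:
  motion: "-1 0 0 -0.1 0; -1 0 0 -0.1 -0.038; -1 0.03 -0.048 -0.1 -0.076; -1 0.06 -0.096 -0.1 -0.114; -1 0.1 -0.16 -0.1 -0.152; -1 0.14 -0.22 -0.1 -0.19; -1 0.18 -0.28 -0.1 -0.23; -1 0.22 -0.34 -0.1 -0.27; -1 0.26 -0.4 -0.1 -0.31; -1 0.29 -0.45 -0.1 -0.35; -1 0.307 -0.482 -0.1 -0.386; -1 0.307 -0.482 -0.1 -0.422"

```text
time: 5.08
position: [0.483, 0.2945, 0.1157]
tool_rot: [0.114, 0.994, -0.0, -0.001]
ft_force: [0.4, -0.1, 0.5]
grip_width: 0.0004
grip_force: 0.0
```

>>> move_arm:
  motion: "-1 0 0 0 0; -1 0 0 0 0; -1 0 0 0.1 0; -1 0 0 0.2 0; -1 0 0 0.285 0; -1 0 0 0.285 0; -1 0 0 0.285 0"

```text
time: 5.67
position: [0.4849, 0.2932, 0.058]
tool_rot: [0.119, 0.993, -0.0, -0.001]
ft_force: [-0.5, -0.2, -0.3]
grip_width: 0.0005
grip_force: 0.0
```

```bash
python3 - <<'E'
from plan import *
o=robot.get_obs(); print(o["position"],o["ft_force"],R.from_quat(o["tool_rot"]).as_matrix()[:2,1], fuel(76.5,.018))
K,Rm,p=model("wrist"); im,d=robot.camera("wrist"); P=cloud(d,K,Rm,p)
for v in range(280,310,3): print(v,[(x,P[v,x].round(3).tolist()) for x in(299,333)])
E
```

```text
[0.48492595 0.2931555  0.05803909] [-0.54707696 -0.24584712 -0.31078317] [0.23605421 0.97173931] (np.float64(0.4857724964454501), np.float64(0.2933325002994711), 0.096, 76.5)
280 [(299, [0.504, 0.278, 0.004]), (333, [0.509, 0.301, 0.005])]
283 [(299, [0.505, 0.277, 0.006]), (333, [0.511, 0.3, 0.005])]
286 [(299, [0.472, 0.289, 0.09]), (333, [0.475, 0.305, 0.09])]
289 [(299, [0.472, 0.289, 0.093]), (333, [0.475, 0.304, 0.093])]
292 [(299, [0.472, 0.29, 0.096]), (333, [0.476, 0.304, 0.096])]
295 [(299, [0.472, 0.29, 0.1]), (333, [0.475, 0.304, 0.1])]
298 [(299, [0.472, 0.29, 0.102]), (333, [0.475, 0.304, 0.103])]
301 [(299, [0.472, 0.29, 0.105]), (333, [0.475, 0.304, 0.106])]
304 [(299, [0.472, 0.29, 0.108]), (333, [0.475, 0.304, 0.108])]
307 [(299, [0.472, 0.29, 0.111]), (333, [0.476, 0.304, 0.111])]
```

>>> move_arm:
  motion: "-1 -0.04 0 0 0; -1 -0.075 0 0 0; -1 -0.102 0.007 0 0.022; -1 -0.130 0.013 0 0.044; -1 -0.159 0.016 0 0.067; -1 -0.187 0.017 0 0.089; -1 -0.215 0.017 0 0.111; -1 -0.244 0.014 0 0.133"

```text
time: 6.38
position: [0.533, 0.2857, 0.0599]
tool_rot: [0.323, 0.946, 0.001, -0.001]
ft_force: [-4.0, 2.5, 3.4]
grip_width: 0.0
grip_force: 2.5
```

```bash
cat > lev.py <<'E'
from plan import *
o=robot.get_obs(); print(o["position"],o["ft_force"],np.degrees(np.arctan2(*R.from_quat(o["tool_rot"]).as_matrix()[[1,0],1])))
for n in("scene","top","wrist"):
    K,Rm,p=model(n); im,d=robot.camera(n); P=cloud(d,K,Rm,p); hsv=cv2.cvtColor(im,cv2.COLOR_RGB2HSV); H=hsv[...,0]
    W=(d>0)&(hsv[...,1]>150)&(hsv[...,2]>60)&(P[...,2]>.085)&(P[...,2]<.12)&(abs(P[...,1])<.4)&(P[...,0]>.3)&(P[...,0]<.75)
    for nm,m,S in(("red",(H<6)|(H>174),FS),("green",(H>50)&(H<80),SS)):
        q=P[W&m]
        if len(q)<30: continue
        c=q[:,:2].mean(0); vt=np.linalg.svd(q[:,:2]-c,full_matrices=False)[2][0]; dd=np.median(q[:,:2],0)-S
        print(n,nm,len(q),"axis",np.degrees(np.arctan2(vt[1],vt[0])).round(1),"from stem",np.degrees(np.arctan2(dd[1],dd[0])).round(1),np.hypot(*dd).round(3),np.median(q[:,2]).round(3))
E
python3 lev.py
```

```text
[0.53299948 0.28572447 0.05988355] [-4.03559326  2.51528768  3.4067211 ] 52.25300846097917
scene red 321 axis 56.0 from stem 51.4 0.078 0.107
scene green 295 axis 77.8 from stem -88.6 0.01 0.109
top green 380 axis 78.3 from stem -113.7 0.013 0.109
```

The lever is following now: about 5 N of force and the lever near 54°.

```bash
python3 - <<'E'
from plan import *
rows(fuel(52.5,.003),[fuel(52.5-k,.003) for k in range(4,49,4)])
rows(fuel(4.5,.003),[fuel(a,g) for a,g in((0,.003),(-4,.003),(-8,.002),(-11,.001),(-13,0),(-13,-.002),(-13,-.004))])
E
```

```text
-1 -0.027 0.007 0.000 0.022; -1 -0.055 0.013 0.000 0.044; -1 -0.084 0.016 0.000 0.067; -1 -0.112 0.017 0.000 0.089; -1 -0.140 0.017 0.000 0.111; -1 -0.169 0.014 0.000 0.133; -1 -0.197 0.010 0.000 0.156; -1 -0.225 0.003 0.000 0.178; -1 -0.252 -0.005 0.000 0.200; -1 -0.278 -0.016 0.000 0.222; -1 -0.304 -0.028 0.000 0.244; -1 -0.329 -0.042 0.000 0.267
-1 -0.031 0.008 0.000 0.025; -1 -0.059 0.013 0.000 0.047; -1 -0.092 0.015 0.000 0.069; -1 -0.118 0.015 0.000 0.086; -1 -0.137 0.013 0.000 0.097; -1 -0.147 0.010 0.000 0.097; -1 -0.156 0.007 0.000 0.097
```

>>> move_arm:
  motion: "-1 -0.027 0.007 0 0.022; -1 -0.055 0.013 0 0.044; -1 -0.084 0.016 0 0.067; -1 -0.112 0.017 0 0.089; -1 -0.14 0.017 0 0.111; -1 -0.169 0.014 0 0.133; -1 -0.197 0.01 0 0.156; -1 -0.225 0.003 0 0.178; -1 -0.252 -0.005 0 0.2; -1 -0.278 -0.016 0 0.222; -1 -0.304 -0.028 0 0.244; -1 -0.329 -0.042 0 0.267"

```text
time: 7.53
position: [0.5809, 0.2393, 0.0595]
tool_rot: [0.68, 0.733, 0.001, -0.0]
ft_force: [-2.4, 3.8, 2.6]
grip_width: 0.0002
grip_force: 2.4
```

>>> move_arm:
  motion: "-1 -0.031 0.008 0 0.025; -1 -0.059 0.013 0 0.047; -1 -0.092 0.015 0 0.069; -1 -0.118 0.015 0 0.086; -1 -0.137 0.013 0 0.097; -1 -0.137 0.013 0 0.097"

```text
time: 8.03
position: [0.5864, 0.2131, 0.0595]
tool_rot: [0.783, 0.622, 0.003, -0.001]
ft_force: [-0.6, 7.0, 1.0]
grip_width: 0.0006
grip_force: 3.4
```

```bash
python3 lev.py
```

```text
[0.58643229 0.21306526 0.05954808] [-0.60901038  6.97386467  1.03169996] -13.13142441001488
scene red 98 axis 86.1 from stem -12.1 0.096 0.107
scene green 294 axis 78.1 from stem -85.8 0.01 0.109
top red 377 axis 164.2 from stem -16.1 0.069 0.107
top green 382 axis 78.1 from stem -113.8 0.012 0.109
```

>>> move_arm:
  motion: "-1 -0.006 -0.001 0 0; -1 -0.012 -0.002 0 0; -1 -0.018 -0.003 0 0; -1 -0.018 -0.003 0 0; -1 -0.018 -0.003 0 0"

```text
time: 8.6
position: [0.5865, 0.213, 0.0597]
tool_rot: [0.783, 0.622, 0.006, -0.001]
ft_force: [1.8, 14.4, -1.4]
grip_width: 0.0005
grip_force: 7.4
```

Position held while force rose to 14 N, so the lever is at its stop. Back off, lift, and go to the selector.

```bash
python3 - <<'E'
from plan import *
s=fuel(-13,-.0036,z=.059); a=fuel(-13,.022,z=.059); b=(*a[:2],.135,-13)
rows(s,[a,b])
m1=(.56,.05,.135,34); m2=(.53,-.12,.135,78.2)
t=sel(258.2,.018,z=.135,yoff=180); rows(b,[m1]); rows(m1,[m2]); rows(m2,[t,(*t[:2],.059,t[3])]); print(t)
E
```

```text
-1 0.128 -0.000 0.000 0.000; -1 0.128 -0.000 -0.380 0.000
-1 -0.923 0.056 0.000 -0.261
-1 -0.621 -0.600 0.000 -0.246
-1 -0.034 -0.597 0.000 -0.000; -1 -0.034 -0.597 0.380 -0.000
(np.float64(0.5123007086938408), np.float64(-0.23819650182710464), 0.135, 438.2)
```

>>> move_arm:
  motion: "-1 0.03 0 0 0; -1 0.08 0 0 0; -1 0.128 0 0 0; -1 0.128 0 0 0; -1 0.128 0 -0.12 0; -1 0.128 0 -0.25 0; -1 0.128 0 -0.38 0; -1 0.128 0 -0.38 0; -1 0.128 0 -0.38 0"

```text
time: 9.35
position: [0.591, 0.2324, 0.1366]
tool_rot: [0.783, 0.623, 0.002, 0.001]
ft_force: [-0.5, 0.2, -0.3]
grip_width: 0.0006
grip_force: 0.0
```

```bash
python3 lev.py
```

```text
[0.59098928 0.23237861 0.13655985] [-0.54928691  0.23528766 -0.27267358] -13.000260671651713
scene red 91 axis 78.7 from stem -11.2 0.063 0.107
scene green 294 axis 78.0 from stem -87.6 0.01 0.108
top red 546 axis 167.0 from stem -13.0 0.072 0.108
top green 376 axis 78.4 from stem -112.3 0.013 0.109
wrist red 588 axis -13.3 from stem -5.5 0.074 0.103
```

>>> move_arm:
  motion: "-1 -0.1 0.006 0 -0.03; -1 -0.22 0.012 0 -0.06; -1 -0.34 0.02 0 -0.09; -1 -0.46 0.03 0 -0.12; -1 -0.58 0.04 0 -0.155; -1 -0.7 0.045 0 -0.19; -1 -0.8 0.05 0 -0.225; -1 -0.88 0.055 0 -0.261; -1 -0.923 0.056 0 -0.261; -1 -0.923 0.056 0 -0.261"

```text
time: 10.33
position: [0.5578, 0.0486, 0.1335]
tool_rot: [0.472, 0.882, -0.001, -0.001]
ft_force: [0.5, -0.5, 0.3]
grip_width: -0.0001
grip_force: 0.0
```

>>> move_arm:
  motion: "-1 -0.06 -0.06 0 -0.03; -1 -0.14 -0.13 0 -0.06; -1 -0.22 -0.21 0 -0.09; -1 -0.3 -0.29 0 -0.12; -1 -0.38 -0.37 0 -0.15; -1 -0.46 -0.45 0 -0.18; -1 -0.54 -0.53 0 -0.215; -1 -0.6 -0.58 0 -0.246; -1 -0.621 -0.6 0 -0.246; -1 -0.621 -0.6 0 -0.246"

```text
time: 11.17
position: [0.5289, -0.1203, 0.1343]
tool_rot: [0.105, 0.994, 0.0, -0.0]
ft_force: [-0.7, -0.4, 0.3]
grip_width: 0.0007
grip_force: 0.0
```

>>> move_arm:
  motion: "-1 -0.01 -0.12 0 0; -1 -0.015 -0.25 0 0; -1 -0.02 -0.38 0 0; -1 -0.034 -0.5 0 0; -1 -0.034 -0.57 0 0; -1 -0.034 -0.597 0 0; -1 -0.034 -0.597 0 0; -1 -0.034 -0.597 0 0"

```text
time: 11.83
position: [0.5109, -0.2367, 0.1344]
tool_rot: [0.103, 0.995, 0.001, -0.0]
ft_force: [-0.1, -0.5, 0.1]
grip_width: 0.0004
grip_force: 0.0
```

```bash
python3 lev.py; python3 - <<'E'
from plan import *
im,d=robot.camera("wrist"); cv2.imwrite("pics/d.png",im[:,:,::-1])
im,d=robot.camera("scene"); cv2.imwrite("pics/e.png",im[:,:,::-1])
E
```

```text
[ 0.51088044 -0.23667109  0.13441727] [-0.0909996  -0.53730227  0.05278973] 78.21384876789905
scene red 388 axis -13.3 from stem -11.6 0.077 0.107
scene green 214 axis 79.8 from stem 1.5 0.004 0.109
wrist green 4604 axis -101.5 from stem -109.5 0.018 0.107
```

View pics/d.png

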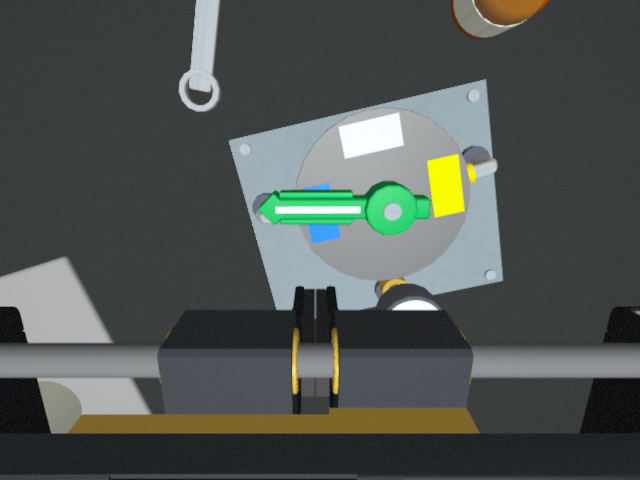

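View pics/e.png

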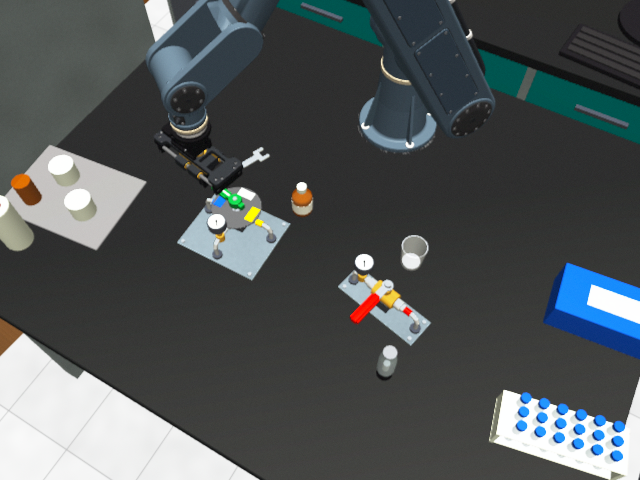

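The wrist view shows the finger (~(316,295)) on the outlet side of the green pointer (~(330,208)), clear of the gauge (~(412,300)). The scene view shows the red lever square across its tube at (372,305), with the loose things unmoved.

```bash
python3 - <<'E'
from plan import *
f=lambda a,g:sel(a,g,z=.059,yoff=180)
rows(f(258.2,.018),[f(a,.003) for a in(258.2,254,249,244,239,234,229,224,219,214)])
rows(f(214,.003),[f(a,.003) for a in(210,206,202,198,195,193)])
E
```

```text
-1 0.075 -0.000 0.000 -0.000; -1 0.092 -0.008 0.000 0.023; -1 0.113 -0.015 0.000 0.051; -1 0.135 -0.021 0.000 0.079; -1 0.157 -0.024 0.000 0.107; -1 0.179 -0.026 0.000 0.134; -1 0.202 -0.026 0.000 0.162; -1 0.224 -0.023 0.000 0.190; -1 0.246 -0.019 0.000 0.218; -1 0.267 -0.013 0.000 0.246
-1 0.016 -0.007 0.000 0.022; -1 0.033 -0.013 0.000 0.044; -1 0.050 -0.018 0.000 0.067; -1 0.068 -0.022 0.000 0.089; -1 0.081 -0.024 0.000 0.106; -1 0.090 -0.025 0.000 0.117
```

>>> move_arm:
  motion: "-1 0 0 0.12 0; -1 0 0 0.25 0; -1 0 0 0.38 0; -1 0 0 0.38 0; -1 0 0 0.38 0"

```text
time: 12.5
position: [0.5102, -0.2371, 0.0577]
tool_rot: [0.102, 0.995, 0.001, -0.002]
ft_force: [-0.0, 0.1, 0.0]
grip_width: 0.0006
grip_force: 0.0
```

>>> move_arm:
  motion: "-1 0.04 0 0 0; -1 0.075 0 0 0; -1 0.092 -0.008 0 0.023; -1 0.113 -0.015 0 0.051; -1 0.135 -0.021 0 0.079; -1 0.157 -0.024 0 0.107; -1 0.179 -0.026 0 0.134; -1 0.202 -0.026 0 0.162; -1 0.224 -0.023 0 0.19; -1 0.246 -0.019 0 0.218; -1 0.267 -0.013 0 0.246"

```text
time: 13.42
position: [0.4622, -0.2331, 0.0611]
tool_rot: [0.472, 0.882, -0.001, 0.006]
ft_force: [6.1, -2.5, -3.0]
grip_width: 0.0002
grip_force: 2.7
```

>>> move_arm:
  motion: "-1 0.016 -0.007 0 0.022; -1 0.033 -0.013 0 0.044; -1 0.05 -0.018 0 0.067; -1 0.068 -0.022 0 0.089; -1 0.081 -0.024 0 0.106; -1 0.09 -0.025 0 0.117; -1 0.09 -0.025 0 0.117"

```text
time: 14.0
position: [0.4468, -0.2207, 0.0609]
tool_rot: [0.624, 0.782, -0.0, 0.005]
ft_force: [3.8, -4.2, -0.3]
grip_width: 0.0001
grip_force: 2.3
```

```bash
python3 lev.py; python3 - <<'E'
from plan import *
f=lambda a,g:sel(a,g,z=.059,yoff=180); print(f(193,.003)[:2])
K,Rm,p=model("wrist"); im,d=robot.camera("wrist"); cv2.imwrite("pics/f.png",im[:,:,::-1])
P=cloud(d,K,Rm,p); hsv=cv2.cvtColor(im,cv2.COLOR_RGB2HSV)
m=(P[...,2]>.072)&(P[...,2]<.086)&(hsv[...,1]<30)&(hsv[...,2]>190)&(np.hypot(P[...,0]-SS[0],P[...,1]-SS[1])<.07)
print("white",m.sum(),np.median(P[m],0) if m.any() else 0)
rows(f(193,.003),[f(a,.003) for a in(191,189,187,185,183,181,180,179)])
E
```

```text
[ 0.44684235 -0.22073474  0.06094373] [ 3.83947674 -4.16314585 -0.28120758] 12.855868953996609
scene red 390 axis -13.4 from stem -11.8 0.076 0.107
scene green 269 axis 17.6 from stem -165.2 0.009 0.108
top red 549 axis 167.0 from stem -13.0 0.072 0.108
wrist green 10162 axis -163.2 from stem -166.0 0.017 0.107
(np.float64(0.44524037574261616), np.float64(-0.21777107495748557))
white 2288 [ 0.44339267 -0.17951962  0.07901612]
-1 0.008 -0.004 0.000 0.011; -1 0.016 -0.007 0.000 0.022; -1 0.025 -0.010 0.000 0.033; -1 0.033 -0.013 0.000 0.044; -1 0.042 -0.016 0.000 0.056; -1 0.050 -0.018 0.000 0.067; -1 0.055 -0.019 0.000 0.072; -1 0.059 -0.020 0.000 0.078
```

View pics/f.png

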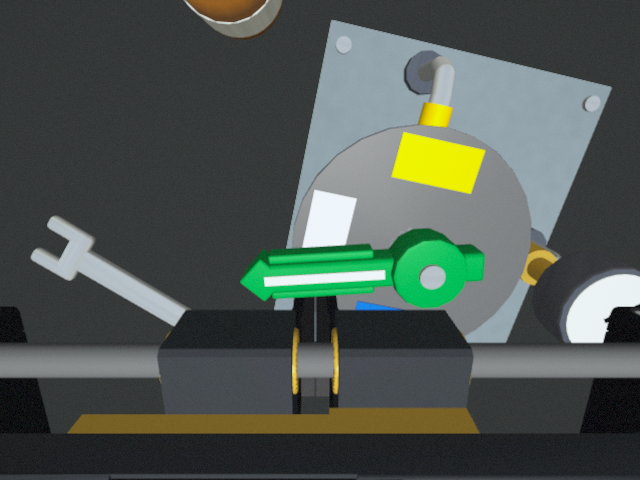

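The pointer (rib at ~(310,290)) is pushed to ~197° against 181° for off, with the white mark partly uncovered at (328,218). About 16° remain.

>>> move_arm:
  motion: "-1 0.008 -0.004 0 0.011; -1 0.016 -0.007 0 0.022; -1 0.025 -0.01 0 0.033; -1 0.033 -0.013 0 0.044; -1 0.042 -0.016 0 0.056; -1 0.05 -0.018 0 0.067; -1 0.05 -0.018 0 0.067; -1 0.05 -0.018 0 0.067"

```text
time: 14.87
position: [0.4394, -0.2103, 0.0598]
tool_rot: [0.701, 0.713, -0.0, 0.002]
ft_force: [2.3, -4.0, 3.0]
grip_width: 0.0004
grip_force: 2.3
```

```bash
python3 lev.py; python3 - <<'E'
from plan import *
f=lambda a,g:sel(a,g,z=.059,yoff=180); print(f(181,.003))
for g in(.002,.001,0,-.001): rows(f(181,.003),[f(181,g)])
rows(f(181,0),[f(181,.02)])
E
```

```text
[ 0.43943752 -0.21025783  0.05976038] [ 2.25831711 -3.99383834  2.96406343] 0.9245655809191434
scene red 388 axis -13.5 from stem -11.7 0.076 0.107
scene green 303 axis 4.2 from stem 161.2 0.009 0.108
top red 548 axis 167.0 from stem -12.9 0.072 0.107
wrist green 10246 axis -176.6 from stem 170.3 0.018 0.107
(np.float64(0.4393996851676449), np.float64(-0.20879938383713384), 0.059, 361)
-1 0.005 -0.000 0.000 0.000
-1 0.010 0.000 0.000 0.000
-1 0.015 -0.000 0.000 0.000
-1 0.020 -0.000 0.000 0.000
-1 -0.100 -0.000 0.000 0.000
```

>>> move_arm:
  motion: "-1 0.005 0 0 0; -1 0.01 0 0 0; -1 0.01 0 0 0; -1 0.01 0 0 0; -1 -0.03 0 0 0; -1 -0.09 0 0 0; -1 -0.1 0 0 0; -1 -0.1 0 -0.15 0; -1 -0.1 0 -0.3 0; -1 -0.1 0 -0.45 0; -1 -0.1 0 -0.45 0; -1 -0.1 0 -0.45 0"

```text
time: 16.02
position: [0.4387, -0.229, 0.1496]
tool_rot: [0.702, 0.712, 0.0, 0.001]
ft_force: [-0.3, 0.6, -1.1]
grip_width: 0.0004
grip_force: 0.0
```

```bash
python3 lev.py; python3 - <<'E'
import meas; from h import *
for n in("scene","top"):
    im,d=robot.camera(n); meas.run(n,im,d)
E
```

```text
[ 0.43869364 -0.22903151  0.14964825] [-0.26579517  0.62722715 -1.05820729] 0.8271159409726871
scene red 388 axis -13.3 from stem -11.6 0.077 0.107
scene green 300 axis 0.8 from stem 153.3 0.009 0.108
top red 551 axis 167.0 from stem -13.0 0.072 0.107
top green 359 axis 179.5 from stem 155.7 0.011 0.11
wrist green 4209 axis -179.8 from stem 170.8 0.017 0.107
scene red 373 mid [0.5814 0.1931] dir -14.1 [0.543 0.203] [0.615 0.185] z [0.101 0.107 0.111]
scene green 302 mid [ 0.4764 -0.1813] dir 1.0 [ 0.412 -0.182] [ 0.51  -0.181] z [0.099 0.108 0.115]
scene white/yellow-dial 125 mid [ 0.486 -0.144] dir 0.7 [ 0.466 -0.144] [ 0.504 -0.144] z [0.077 0.081 0.085]
scene blue-dial 118 mid [ 0.4881 -0.228 ] dir -1.6 [ 0.469 -0.227] [ 0.506 -0.228] z [0.077 0.081 0.084]
scene plate [array([516.1083, 255.6988]), array([117.1779,  74.7352]), np.float64(77.3832)]
scene plate [array([501.3878, 135.7089]), array([66.5394, 49.9868]), np.float64(76.7189)]
scene plate [array([ 513.3599, -185.4324]), array([177.5998, 213.4308]), np.float64(1.0218)]
scene plate [array([ 607.0962, -479.3247]), array([222.
[... 1744 characters left out ...]
131.9584]), array([174.7985, 110.0059]), np.float64(0.802)]
top plate [array([ 554.3098, -253.821 ]), array([ 64.3023, 104.699 ]), np.float64(89.8761)]
top plate [array([630.9077, 486.3932]), array([45.9443, 22.3153]), np.float64(2.3401)]
top plate [array([ 669.6364, -471.2786]), array([97.2744, 63.5148]), np.float64(2.8284)]
top blob [171 157  33  32 635] [0.625 0.263 0.03 ] [0.662 0.298 0.126]
top blob [  389   164   251   237 27896] [ 0.349 -0.263  0.032] [0.587 0.015 0.819]
top blob [ 182  183   96   81 2127] [0.469 0.12  0.031] [0.613 0.299 0.124]
top blob [254 284 148 119 659] [0.373 0.017 0.797] [0.386 0.034 0.819]
top blob [206 303  35  34 485] [0.344 0.187 0.03 ] [0.403 0.245 0.074]
```

```bash
python3 -c "
from rig import robot; print(robot.hand_in())"
```

```text
the job is handed in; nothing more can be done
None
```

I shut the fuel lever against its stop, then turned the selector to within about 1° of off, left the loose things where they were, and handed the job in at about 16 s (no verdict came back); my first push passed over the red lever because the gripper sits about 39 mm higher than its reported TCP height, so I measured the real fingertip height by camera and used that.

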